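# Fold a gift-tin window's tabs round its edge with the burnisher

### The arm

A 6-joint arm with a two-finger parallel gripper is mounted at the origin on a cart in front of the work surface, level with it; the furniture and walls round the work are solid. World frame = base frame: x ahead of the robot, y to its left, z up, the work surface at z = 0. Lengths are in m, angles in rad, forces in N, time in s.
With the tool pointing down it reaches from about 0.35 to 0.725 m from the base axis. Payload 4.3 kg.
Tool frame: the origin (TCP) lies between the finger pads; the fingertips stand 22 mm ahead of it and the grasp point (between the pads) lies 3 mm ahead of it (ctrl.nose_length is the distance from the TCP to the fingertips, in m); z points along the fingers, y is the line along which they close (so a half turn about z gives the same grasp; the last joint's range is limited). The gripper opens to 85 mm and grips with 20 to 120 N. Pads are 22 mm wide; open, the fingers measure 114 mm over their backs; the gripper's body (76 mm by 85 mm) begins 54 mm behind the grasp point. The pads swing forward as they close: fully open they stand 13 mm farther back than shut.
Start: joints at [-1.394, 0.377, 0.081, 1.274, 0, 1.46], TCP at [0.163, -0.552, 0.253] pointing down, gripper open.
Joint ranges: [-2.72, 2.72], [-0.84, 1.66], [-1.02, 1.22], [-1.77, 2.12], [-1.37, 1.28], [-3.14, 3.14]. Speed limits (rad/s): [2.57, 2.57, 3.14, 3.14, 3.14, 3.14].

### API

Orientations are given as a rotation vector (axis times angle).
In Python, from station import ctrl gives the robot as it stands.
- The arm moves only by the tool step_arm, never from a script. Its argument "moves" is a list of rows, each a list of 5 numbers: the shift along the tool's x, y, z in cm, then the turn about the tool's z in degrees, then the finger opening in cm, from 0 to 8.54. In form: [[x, y, z, spin, hand], ...]. A call has 1 to 8 rows; each row is the pose to reach, as a shift and turn from the pose commanded when the call began, along the tool's axes at that moment; what a row does not reach only later rows make up. A row lasts 1/10 s, in which the tool goes at most 50 mm and 8.59 degrees, less where a joint would pass 70% of its speed; a pose out of reach is approached as far as the arm can. A call with a gripper value outside its range is refused whole. The fingers move at their own pace and stop on an object; "newtons" is the grip in N (left out, the last holds). Time passes only in rows, so rows that repeat a pose let the fingers close. It gives the time, the measured TCP pose, the force, the opening and the grip force at its end, in the units of the state.
- ctrl.sense(): the state, without advancing time (a new reading comes with each control period).
- ctrl.grab_frame(name): name is "scene" or "top" or "wrist"; returns the picture (480x640x3 uint8, red, green, blue); there is no depth.
- ctrl.calibration(name): a dict with "camera_matrix" (3x3 intrinsics, pixels), "T" (4x4, takes a point from camera to world coordinates). Camera axes: x right, y down, z forward; pixel columns grow to the right and rows downward; lengths in m; the calibration is good to about 2 mm. A picture is of the moment at which its call begins: read the wrist's pose just before it. calibration takes no time and is no camera call; for the wrist camera it gives the pose at the moment of the call.
- ctrl.sign_off(): hands the job in; it is judged then, once.
The state is a dict: "time": time; "joints": joint angles; "dq": joint speeds; "joint_efforts": joint torques, N m; "position": TCP position; "tcp_rot": TCP orientation; "ft_force": force on the tool from outside, world axes, zero at the start; "wrist_torque": the same for the moment, N m; "width": opening from 0.0 (shut) to 1.0 (fully open); "finger_force": force on a finger pad.
Only numpy, scipy, OpenCV 4.12 (cv2) and the standard library are available. Lean on these libraries where they do the work, as an engineer would, in place of code of your own. Each camera call takes 0.05 s, during which the arm holds its last target. There are 200 camera calls.

### The job

Take the ball-nosed burnisher out of its stand and run its ball right round the edge of the window in the gift-tin lid, with light, steady pressure (about 8 newtons; 20 cracks the window) and without lifting it off part-way, so that all twelve tabs are folded flat onto the window. Then put the burnisher back upright in its stand, fully down. Touch the lid and its nest only with the burnisher, and leave the other things where they are.

Things in the scene. Friction and masses are not known exactly. Their poses are not given: they have to be found in the camera images.
- nest: Fixed assembly nest: round pale beech board, 184 mm across, 18 mm thick, with a wooden ring (148 mm across, top 30 mm above the table) that holds a round gold gift-tin lid upside down. Origin: centre of the underside, z up; the lid is concentric with it and turns with it. A clear window disc, 84 mm across, is laid over the hole in the lid's panel; twelve tinplate tabs stand round its edge.
- nest_center (a point): Centre of the lid at the nominal level of the window's upper face, 31 mm above the table. Fixed to the board: the lid's sprung bed, adjustable, may lie up to 7 mm higher or lower and lean up to 0.035 rad any way, which no reading shows, so feel for it. The bed gives 1 mm per 14 N pressed, at most 3 mm. The lid's skirt, inner radius 60 mm, stands up all round to 9 mm above the window.
- burnisher_grip (a point): The burnisher: hand tool 90 mm long, 0.15 kg, with a slippery 28 mm steel ball at its foot, a brass guard disc 41 mm across (30 to 34 mm above the ball's lowest point) and a wooden handle of 20 x 20 mm section from 34 to 90 mm. This point: on the axis, 60 mm above the ball's lowest point; z along the axis to the handle's end, x and y square to the handle's flats.
- burnisher_tip (a point): The lowest point of the burnisher's ball, 60 mm below burnisher_grip; axes as there.
- stand: Fixed dark wooden stand for the burnisher, 80 x 80 x 36 mm on a thin rubber foot, with a 32 mm hole through its middle. The ball goes down the hole and the guard disc rests on the top, the ball's lowest point then 6 mm above the table. Origin: centre of its underside.
- stand_hole (a point): Centre of the hole's mouth in the stand's top face, 36 mm above the table.
- tab_0 (a joint): Bend angle (rad) of tinplate tab 0 of 12: 0 = folded flat on the window, larger = standing up; 0.4 to 0.62 at the start. It stays where it is bent. Tab i's root is 44 mm from the lid's centre, in the direction i x 30 degrees counter-clockwise from the nest's x axis, level with the window's face; it leans inward over the window's edge.
- tab_1 (a joint): Bend angle (rad) of tinplate tab 1 of 12: 0 = folded flat on the window, larger = standing up; 0.4 to 0.62 at the start. Tabs are 14 mm wide, 9 mm long, 1.5 mm thick, all alike; folded they cover radius 35 to 44 mm. The ball bends one right down with 2 to 5 N of downward force; run it at a radius of about 37 mm.
- tab_2 (a joint): Bend angle (rad) of tinplate tab 2 of 12: 0 = folded flat on the window, larger = standing up; 0.4 to 0.62 at the start. See tab_0 and tab_1.
- tab_3 (a joint): Bend angle (rad) of tinplate tab 3 of 12: 0 = folded flat on the window, larger = standing up; 0.4 to 0.62 at the start. See tab_0 and tab_1.
- tab_4 (a joint): Bend angle (rad) of tinplate tab 4 of 12: 0 = folded flat on the window, larger = standing up; 0.4 to 0.62 at the start. See tab_0 and tab_1.
- tab_5 (a joint): Bend angle (rad) of tinplate tab 5 of 12: 0 = folded flat on the window, larger = standing up; 0.4 to 0.62 at the start. See tab_0 and tab_1.
- tab_6 (a joint): Bend angle (rad) of tinplate tab 6 of 12: 0 = folded flat on the window, larger = standing up; 0.4 to 0.62 at the start. See tab_0 and tab_1.
- tab_7 (a joint): Bend angle (rad) of tinplate tab 7 of 12: 0 = folded flat on the window, larger = standing up; 0.4 to 0.62 at the start. See tab_0 and tab_1.
- tab_8 (a joint): Bend angle (rad) of tinplate tab 8 of 12: 0 = folded flat on the window, larger = standing up; 0.4 to 0.62 at the start. See tab_0 and tab_1.
- tab_9 (a joint): Bend angle (rad) of tinplate tab 9 of 12: 0 = folded flat on the window, larger = standing up; 0.4 to 0.62 at the start. See tab_0 and tab_1.
- tab_10 (a joint): Bend angle (rad) of tinplate tab 10 of 12: 0 = folded flat on the window, larger = standing up; 0.4 to 0.62 at the start. See tab_0 and tab_1.
- tab_11 (a joint): Bend angle (rad) of tinplate tab 11 of 12: 0 = folded flat on the window, larger = standing up; 0.4 to 0.62 at the start. See tab_0 and tab_1.
- open_tin: Bystander: open dark-red round tin, 118 mm across, 55 mm tall, with foil balls in it, right of the nest. Origin: centre of its underside.
- gift_tin: Bystander: finished dark-red tin with gold window lid, 124 mm across, 60 mm tall, at the left. Origin: centre of its underside.
- cocoa_tin_red: Bystander: red round cocoa tin with cream lid, 64 mm across and tall, at the left front. Origin: centre of its underside.
- cocoa_tin_green: Bystander: green round cocoa tin with cream lid, 64 mm across and tall, at the left front. Origin: centre of its underside.
- ribbon_red: Bystander: red ribbon spool, 53 mm across, 22 mm tall, behind the stand. Origin: centre of its underside.
- ribbon_gold: Bystander: gold ribbon spool, 53 mm across, 22 mm tall, right of the nest. Origin: centre of its underside.
Things that resemble listed ones, but are neither listed nor needed, are in the scene too. Leave any purple look-alike of the stand alone.

How it is judged:
On the way, in this order (a step that is already met when the one before it is completed fails the run):
1. the burnisher is lifted out of its stand (z of burnisher_tip in the frame of stand above 0.045 m), for 0.1 s.
2. all twelve tabs are folded flat onto the window (value of joint each of tab_0, tab_1, tab_2, tab_3, tab_4, tab_5, tab_6, tab_7, tab_8, tab_9, tab_10, tab_11 below 0.08 rad), for 0.2 s.
At the end, for the whole second after the job is handed in: All twelve tabs are folded to less than 0.08 rad, and the burnisher stands in its stand, released and at rest: ball in the hole within 5 mm of its axis, its lowest point less than 10 mm above the table, upright within 0.1 rad (all of step 2 and horizontal distance between burnisher_tip and stand_hole below 0.005 m and z of burnisher_tip in the frame of stand below 0.01 m and angle between burnisher_tip's own z axis and vertical below 0.1 rad and linear speed of burnisher below 0.02 m/s); the robot touches nothing.
It fails at once if the burnisher presses on the lid or nest with more than 20 N (the window cracks) (contact force between burnisher and nest above 20 N).
It fails at once if the ball is lifted clear of the lid (its lowest point more than 55 mm above the table) while some tabs are folded and others still stand (value of joint any of tab_0, tab_1, tab_2, tab_3, tab_4, tab_5, tab_6, tab_7, tab_8, tab_9, tab_10, tab_11 below 0.2 rad and value of joint any of tab_0, tab_1, tab_2, tab_3, tab_4, tab_5, tab_6, tab_7, tab_8, tab_9, tab_10, tab_11 above 0.3 rad and z of burnisher_tip in the frame of nest above 0.055 m).
It fails at once if the gripper or arm touches the lid or its nest (contact force between any of the fingers, the arm and nest above 1 N).
It fails at once if another thing on the table is moved by more than 20 mm (distance of any of open_tin, gift_tin, cocoa_tin_red, cocoa_tin_green, ribbon_red, ribbon_gold from where it was at the start of the episode above 0.02 m).
It also fails if it takes over 72 s, if anything falls off the work surface, if the arm or the gripper's body presses on something with over 40 N, if the wrist force passes 120 N, or if a joint passes its speed limit or range.

## Working session

There is one attempt and no reset: what is moved stays moved. The work goes in short steps, Python scripts to look and compute and a tool call to move; the robot and the scene stay as the last step left them, time stands still between calls to the robot, and variables do not carry over. Pictures are saved under pics/ and viewed, at most 10 in all, crops included, and the job is handed in when it is done.

Besides the shell and the picture viewer there is one more tool, called after "Request:" as name([rows], argument=value, ...), one row to a line, values as JSON. step_arm: Moves the arm, as the interface text tells. Its arguments: {"type":"object","properties":{"moves":{"type":"array","items":{"type":"array","items":{"type":"number"}}},"newtons":{"type":"number"}},"required":["moves"]}

```bash
mkdir -p pics; python3 - <<'E'
from station import ctrl
import cv2
s=ctrl.sense(); print(s['time'],s['position'],s['tcp_rot'],s['width'],s['ft_force'])
for n in("scene","top"):
    f=ctrl.grab_frame(n); cv2.imwrite(f'pics/{n}0.png',f[:,:,::-1]); c=ctrl.calibration(n); print(c['camera_matrix'].tolist(),c['T'].round(4).tolist())
E
```

```text
0.0 [ 0.16257487 -0.55090087  0.25232587] [-3.10726606e+00 -4.48720081e-01  7.31417188e-05] 1.0010915739545785 [0.5099463  0.17093823 0.04949227]
[[531.0798875823414, 0.0, 318.28575221736514], [0.0, 531.0798875823414, 245.502908313455], [0.0, 0.0, 1.0]] [[-0.7359, -0.4452, 0.5101, -0.1537], [-0.677, 0.4889, -0.5501, 0.6192], [-0.0044, -0.7502, -0.6612, 0.9396], [0.0, 0.0, 0.0, 1.0]]
[[540.6694750223912, 0.0, 311.8404744776253], [0.0, 540.6694750223912, 237.71047563875268], [0.0, 0.0, 1.0]] [[-0.0107, -0.9955, 0.0939, 0.3789], [-0.9997, 0.0126, 0.0194, -0.111], [-0.0205, -0.0937, -0.9954, 1.3193], [0.0, 0.0, 0.0, 1.0]]
```

View pics/top0.png

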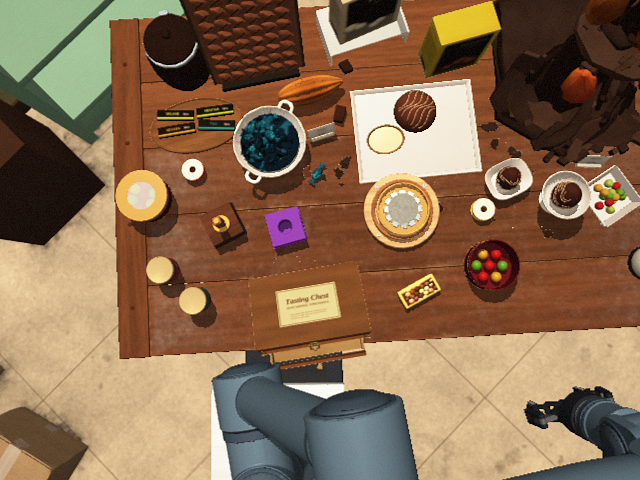

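View pics/scene0.png

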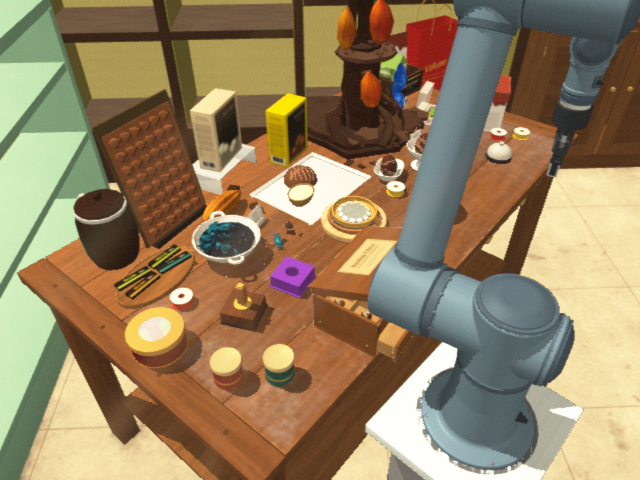

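Candidates: dark stand with burnisher at top (222,227) / scene (243,305), and purple look-alike at top (286,227), which must be left alone. I choose the dark one. The nest is at top (402,211), and the finished gift tin at (142,196) resembles it.

```bash
cat > h.py <<'E'
import numpy as np, cv2
from station import ctrl
def ray(n,u,v,z,c=None):
    c=c or ctrl.calibration(n); K=c['camera_matrix'];T=c['T']
    d=T[:3,:3]@np.linalg.solve(K,[u,v,1.]); o=T[:3,3]; return o+d*(z-o[2])/d[2]
def proj(n,p,c=None):
    c=c or ctrl.calibration(n); q=np.linalg.inv(c['T'])@np.r_[p,1]; q=c['camera_matrix']@q[:3]; return q[:2]/q[2]
E
python3 - <<'E'
from h import *
t=cv2.imread('pics/top0.png'); s=cv2.imread('pics/scene0.png')
a=cv2.resize(t[195:260,190:270],None,fx=5,fy=5,interpolation=cv2.INTER_CUBIC)
b=cv2.resize(s[270:340,205:285],None,fx=5,fy=5,interpolation=cv2.INTER_CUBIC)
o=np.zeros((350,800,3),np.uint8); o[:325,:400]=a; o[:350,400:]=b; cv2.imwrite('pics/crop1.png',o)
for n,u,v,z in(('top',222,227,.036),('top',222,222,.09),('scene',243,308,.036),('top',402,211,.018),('top',286,227,.036),('top',250,275,.1),('top',370,265,.1)): print(n,u,v,ray(n,u,v,z).round(3))
# nest board ellipse: pale beech mask
h=cv2.cvtColor(t,cv2.COLOR_BGR2HSV); print(h[211,368],h[227,240],h[211,442])
m=cv2.inRange(h,(8,60,120),(25,200,255)); k=np.zeros_like(m); k[165:255,355:450]=m[165:255,355:450]
cs,_=cv2.findContours(k,cv2.RETR_EXTERNAL,cv2.CHAIN_APPROX_NONE); c=max(cs,key=cv2.contourArea); print(cv2.fitEllipse(cv2.convexHull(c)),ray('top',*cv2.fitEllipse(cv2.convexHull(c))[0],.018))
E
```

```text
top 222 227 [0.529 0.129 0.036]
top 222 222 [0.534 0.119 0.09 ]
scene 243 308 [0.524 0.141 0.036]
top 402 211 [ 0.564 -0.305  0.018]
top 286 227 [ 0.527 -0.024  0.036]
top 250 275 [0.411 0.053 0.1  ]
top 370 265 [ 0.431 -0.217  0.1  ]
[ 18 129 239] [  8 175 102] [ 10 166 117]
((401.8963928222656, 201.49232482910156), (90.97959899902344, 131.7452850341797), 99.93783569335938) [ 0.58717892 -0.30492686  0.018     ]
```

View pics/crop1.png

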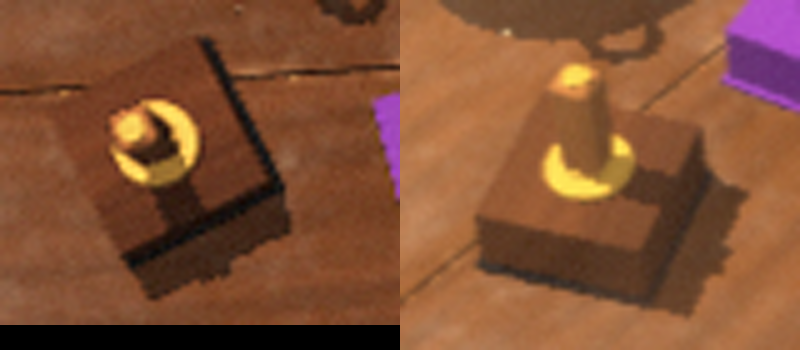

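The crop shows the brown stand with a gold guard and wooden handle, so the choice is confirmed. The guard centre is at about top (221,223.4).

```bash
cat >> h.py <<'E'
from scipy.spatial.transform import Rotation as Ro
def to(p,yaw=None):
    s=ctrl.sense(); R=Ro.from_rotvec(s['tcp_rot']).as_matrix()
    d=100*R.T@(np.array(p)-s['position']); y=np.degrees(np.arctan2(R[1,1],R[0,1]))
    print('t',round(s['time'],2),'pos',s['position'].round(4),'shift',d.round(2),'y-axis dir deg',y.round(1),'F',s['ft_force'].round(1),'w',round(s['width'],3)); print(R.round(3).tolist())
E
python3 - <<'E'
from h import *
g=ray('top',221,223.4,.04); print(g,ray('top',216.6,221,.096),ray('scene',205+188/5,270+165/5,.04))
to([g[0]-.0,g[1],.25])
E
```

```text
[0.53677368 0.13089514 0.04      ] [0.53552723 0.13044047 0.096     ] [0.5336052  0.13326176 0.04      ]
t 0.1 pos [ 0.1626 -0.551   0.2524] shift [ 55.18 -54.82   0.36] y-axis dir deg -73.6 F [ 0.5  0.4 -0.4] w 1.001
[[0.959, 0.283, -0.0], [0.283, -0.959, 0.002], [0.0, -0.002, -1.0]]
```

Request:
step_arm([
  [3.5, -3.5, 0, 0, 8.5],
  [7, -7, 0, 0, 8.5],
  [10.5, -10.5, 0, 0, 8.5],
  [14, -14, 0, 0, 8.5],
  [17.5, -17.5, 0, 0, 8.5],
  [21, -21, 0, 0, 8.5],
  [24.5, -24.5, 0, 0, 8.5],
  [28, -28, 0, 0, 8.5],
])

```text
time: 0.9
position: [0.3523, -0.2018, 0.2531]
tcp_rot: [-3.109, -0.448, 0.0]
ft_force: [1.5, -0.7, 1.6]
width: 0.995
finger_force: 0.0
```

Request:
step_arm([
  [3.5, -3.5, 0, 0, 8.5],
  [7, -7, 0, 0, 8.5],
  [10.5, -10.5, 0, 0, 8.5],
  [14, -14, 0, 0, 8.5],
  [17.5, -17.5, 0, 0, 8.5],
  [21, -21, 0, 0, 8.5],
  [24, -24, 0, 0, 8.5],
  [24, -24, 0, 0, 8.5],
])

```text
time: 1.7
position: [0.5158, 0.0984, 0.2524]
tcp_rot: [-3.107, -0.458, -0.001]
ft_force: [-1.6, 0.0, -0.2]
width: 0.99
finger_force: 0.0
```

```bash
python3 - <<'E'
from h import *
to([.536,.131,.25]); f=ctrl.grab_frame('wrist'); cv2.imwrite('pics/w1.png',f[:,:,::-1]); c=ctrl.calibration('wrist'); np.savez('w1.npz',**{k:c[k] for k in('camera_matrix','T')}); print(c['T'].round(3).tolist(), proj('wrist',[.536,.131,.04]))
f=ctrl.grab_frame('top'); cv2.imwrite('pics/top1.png',f[:,:,::-1])
E
```

```text
t 1.7 pos [0.5158 0.0984 0.2524] shift [ 2.87 -2.54  0.24] y-axis dir deg -73.2 F [-1.6  0.  -0.2] w 0.99
[[0.957, 0.289, 0.0], [0.289, -0.957, 0.001], [0.001, -0.001, -1.0]]
[[0.286, -0.925, -0.249, 0.578], [-0.958, -0.276, -0.075, 0.115], [0.001, 0.26, -0.966, 0.374], [0.0, 0.0, 0.0, 1.0]] [286.50910114 166.51146884]
```

View pics/w1.png

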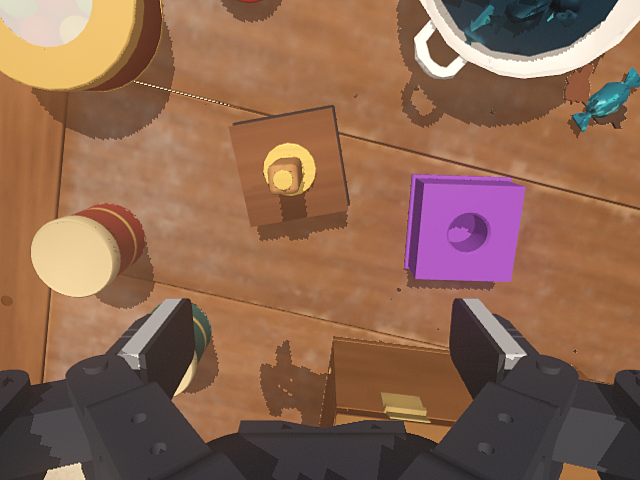

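The wrist view shows the guard disc at (290,170), handle end at (285,178), and stand top corners at (231,126), (333,106), (349,207), (251,228). The purple block is at (467,232).

```bash
python3 - <<'E'
from h import *
d=np.load('w1.npz'); c={k:d[k] for k in d}
P=[ray('w',u,v,.036,c) for u,v in((231,126),(333,106),(349,207),(251,228))]
print(np.round(P,4),np.mean(P,0)); 
for i in range(4):
    e=P[(i+1)%4]-P[i]; print(np.linalg.norm(e).round(4),np.degrees(np.arctan2(e[1],e[0])).round(1))
im=cv2.imread('pics/w1.png'); h=cv2.cvtColor(im,cv2.COLOR_BGR2HSV)
m=cv2.inRange(h,(20,110,170),(35,255,255)); k=np.zeros_like(m); k[140:200,255:325]=m[140:200,255:325]
hu=cv2.convexHull(cv2.findNonZero(k)); e=cv2.fitEllipse(hu); print(e,ray('w',*e[0],.04,c)); print(ray('w',285,178,.096,c))
cv2.imwrite('pics/c2.png',cv2.resize(im[135:215,250:330],(640,640),interpolation=cv2.INTER_CUBIC)[:600])
E
```

```text
[[0.553  0.1799 0.036 ]
 [0.5892 0.1097 0.036 ]
 [0.5188 0.0747 0.036 ]
 [0.4795 0.1456 0.036 ]] [0.53511274 0.12746266 0.036     ]
0.0791 -62.7
0.0787 -153.6
0.0811 119.0
0.0811 25.0
((289.0648193359375, 168.7340850830078), (51.83473587036133, 52.414371490478516), 145.53335571289062) [0.53491957 0.12865303 0.04      ]
[0.53561546 0.12735138 0.096     ]
```

View pics/c2.png

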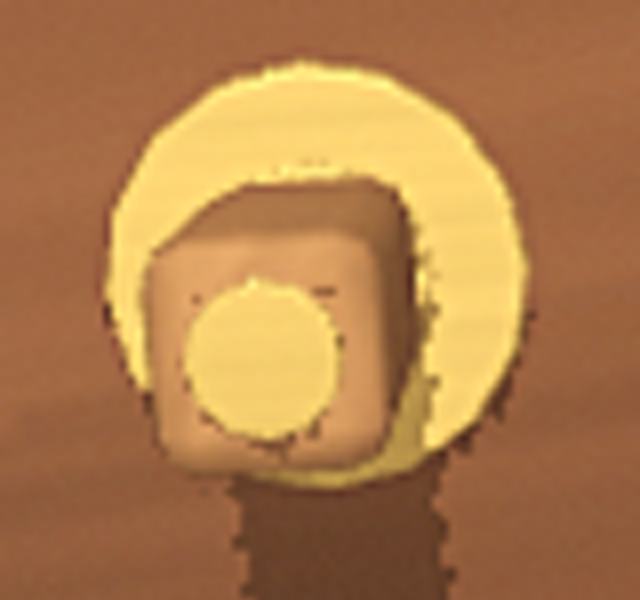

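Request:
step_arm([
  [1.4, -1.1, 2, -4, 8.5],
  [2.7, -2.3, 5, -4, 8.5],
  [2.7, -2.3, 9, -4, 8.5],
  [2.7, -2.3, 10, -4, 8.5],
  [2.7, -2.3, 10, -4, 6],
  [2.7, -2.3, 10, -4, 6],
])

```text
time: 2.4
position: [0.5341, 0.1231, 0.1547]
tcp_rot: [3.092, 0.555, 0.002]
ft_force: [0.3, 0.0, 0.2]
width: 0.707
finger_force: 0.0
```

```bash
python3 - <<'E'
from h import *
to([.5355,.1285,.071])
E
```

```text
t 2.4 pos [0.5341 0.1231 0.1547] shift [ 0.31 -0.46  8.37] y-axis dir deg -69.6 F [0.3 0.  0.2] w 0.707
[[0.938, 0.348, 0.001], [0.348, -0.938, -0.0], [0.001, 0.001, -1.0]]
```

Request:
step_arm([
  [0.3, -0.46, 2, 0, 6],
  [0.3, -0.46, 5, 0, 6],
  [0.3, -0.46, 7.5, 0, 6],
  [0.3, -0.46, 8.4, 0, 6],
  [0.3, -0.46, 8.4, 0, 6],
])

```text
time: 2.9
position: [0.535, 0.129, 0.0697]
tcp_rot: [3.092, 0.556, -0.0]
ft_force: [-1.2, -0.2, 0.6]
width: 0.702
finger_force: 0.0
```

Request:
step_arm([
  [0, 0, 0, 0, 4],
  [0, 0, 0, 0, 2.5],
  [0, 0, 0, 0, 1],
  [0, 0, 0, 0, 1],
  [0, 0, 0, 0, 1],
  [0, 0, 0, 0, 1],
], newtons=70)

```text
time: 3.5
position: [0.5364, 0.1296, 0.071]
tcp_rot: [3.092, 0.557, 0.005]
ft_force: [-0.5, 0.3, 6.3]
width: 0.225
finger_force: 68.8
```

```bash
python3 - <<'E'
from h import *
to([.5355,.1285,.071]); print(ctrl.sense()['finger_force'],ctrl.sense()['wrist_torque'])
E
```

```text
t 3.5 pos [0.5364 0.1296 0.071 ] shift [-0.12  0.07 -0.  ] y-axis dir deg -69.6 F [-0.5  0.3  6.3] w 0.225
[[0.937, 0.349, 0.003], [0.349, -0.937, 0.0], [0.003, 0.001, -1.0]]
68.79787087440491 [ 0.05477856  0.09546688 -0.00120543]
```

Request:
step_arm([
  [0, 0, -2, 0, 1],
  [0, 0, -5, 0, 1],
  [0, 0, -9, 0, 1],
  [0, 0, -12, 0, 1],
  [0, 0, -12, 0, 1],
  [-1.5, 4, -12, 0, 1],
  [-3, 8, -12, 0, 1],
  [-4.5, 12, -12, 0, 1],
])

```text
time: 4.3
position: [0.5338, 0.0003, 0.1883]
tcp_rot: [-3.091, -0.559, 0.002]
ft_force: [1.3, 0.5, -1.0]
width: 0.224
finger_force: 68.9
```

Request:
step_arm([
  [-1.5, 4, 0, 0, 1],
  [-3, 8, 0, 0, 1],
  [-4.5, 12, 0, 0, 1],
  [-6, 16, 0, 0, 1],
  [-6, 16, 0, 0, 1],
  [-6, 16, 0, 0, 1],
])

```text
time: 4.9
position: [0.5335, -0.1703, 0.1881]
tcp_rot: [-3.091, -0.553, 0.002]
ft_force: [0.6, 0.3, -1.5]
width: 0.223
finger_force: 69.1
```

```bash
python3 - <<'E'
from h import *
to([.564,-.305,.19]); f=ctrl.grab_frame('wrist'); cv2.imwrite('pics/w2.png',f[:,:,::-1]); c=ctrl.calibration('wrist'); np.savez('w2.npz',**{k:c[k] for k in('camera_matrix','T')}); print(proj('wrist',[.564,-.305,.03]))
E
```

```text
t 4.9 pos [ 0.5335 -0.1703  0.1881] shift [-1.81 13.69 -0.21] y-axis dir deg -69.7 F [ 0.6  0.3 -1.5] w 0.223
[[0.938, 0.347, -0.002], [0.347, -0.938, 0.001], [-0.001, -0.002, -1.0]]
[524.88315686 247.59757807]
```

View pics/w2.png

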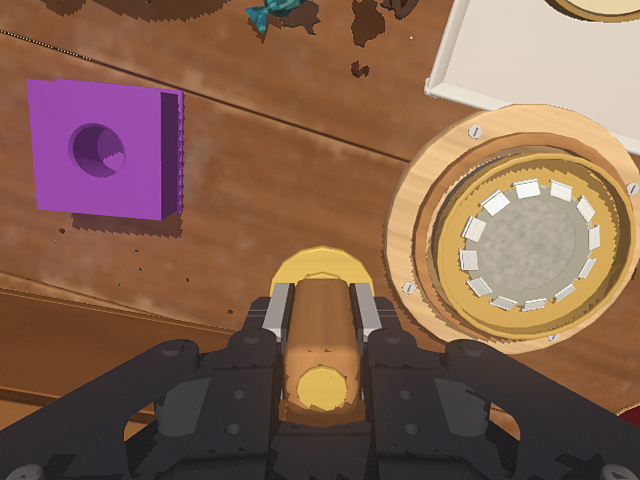

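The nest fills the right side: board edge at (386,237), (517,105) and (515,355), window centre at about (530,245). The burnisher hangs straight in the grip.

```bash
python3 - <<'E'
from h import *
from scipy.optimize import least_squares
d=np.load('w2.npz'); c={k:d[k] for k in d}
im=cv2.imread('pics/w2.png'); h=cv2.cvtColor(im,cv2.COLOR_BGR2HSV)
print(h[237,393],h[118,517],h[237,375],h[330,460],h[240,530],h[217,433])
def fit(P):
    r=least_squares(lambda q:np.hypot(P[:,0]-q[0],P[:,1]-q[1])-q[2],[*P.mean(0)[:2],.09],loss='soft_l1',f_scale=.002); return r.x.round(4),np.sqrt(np.mean(r.fun**2)).round(4)
# board: beech (bright, moderate sat)
m=cv2.inRange(h,(8,60,165),(22,165,255)); m[:,:370]=0; m[:95]=0; m[365:]=0
m=cv2.morphologyEx(m,cv2.MORPH_OPEN,np.ones((3,3)))
cs,_=cv2.findContours(m,cv2.RETR_EXTERNAL,cv2.CHAIN_APPROX_NONE); k=max(cs,key=cv2.contourArea); hu=cv2.convexHull(k)[:,0]
hu=hu[hu[:,0]<636]; print(len(hu),hu.min(0),hu.max(0)); print('board',fit(np.array([ray('w',u,v,.018,c) for u,v in hu])))
# tabs: white
m=cv2.inRange(h,(0,0,225),(180,40,255)); m[:,:440]=0; m[:160]=0; m[320:]=0
n,l,s,ce=cv2.connectedComponentsWithStats(m); i=[j for j in range(1,n) if s[j,4]>30]
P=np.array([ray('w',*ce[j],.033,c) for j in i]); print(len(i),'tabs',fit(P)); b=fit(P)[0]
print(np.degrees(np.arctan2(P[:,1]-b[1],P[:,0]-b[0])).round(1))
for a in range(0,360,15): pass
cv2.imwrite('pics/m.png',m)
E
```

```text
[ 17 109 219] [ 17 102 238] [ 12 154 152] [ 16 117 150] [ 18  29 173] [ 17 106 221]
50 [387 104] [630 353]
board (array([ 0.5664, -0.3019,  0.0913]), np.float64(0.0008))
9 tabs (array([ 0.563 , -0.3073,  0.0436]), np.float64(0.0022))
[ 1.000e-01  2.910e+01  5.960e+01  5.850e+01 -2.830e+01  8.820e+01
  8.840e+01 -5.640e+01  1.147e+02]
```

```bash
python3 - <<'E'
from h import *
from scipy.optimize import least_squares
d=np.load('w2.npz'); c={k:d[k] for k in d}
im=cv2.imread('pics/w2.png'); h=cv2.cvtColor(im,cv2.COLOR_BGR2HSV)
m=cv2.inRange(h,(0,0,90),(180,70,215)); m[:,:455]=0; m[:,610:]=0; m[:175]=0; m[315:]=0
m=cv2.morphologyEx(m,cv2.MORPH_OPEN,np.ones((3,3)))
n,l,s,ce=cv2.connectedComponentsWithStats(m); j=1+np.argmax(s[1:,4]); m=(l==j).astype(np.uint8)*255
hu=cv2.convexHull(cv2.findNonZero(m))[:,0]; print(s[j],cv2.fitEllipse(hu))
for z in np.arange(.022,.043,.002):
    P=np.array([ray('w',u,v,z,c) for u,v in hu])
    r=least_squares(lambda q:np.hypot(P[:,0]-q[0],P[:,1]-q[1])-q[2],[*P.mean(0)[:2],.04],loss='soft_l1',f_scale=.001)
    print(z.round(3),r.x.round(4))
o=im.copy(); cv2.drawContours(o,[hu],-1,(0,0,255),1); cv2.imwrite('pics/hull.png',cv2.resize(o[150:340,420:640],None,fx=3,fy=3))
to([.5667,-.3010,.108])
E
```

```text
[  466   185   126   125 10824] ((528.20556640625, 246.80960083007812), (117.14507293701172, 135.3210906982422), 49.28212356567383)
0.022 [ 0.5626 -0.3121  0.0452]
0.024 [ 0.5628 -0.311   0.0449]
0.026 [ 0.5631 -0.3098  0.0446]
0.028 [ 0.5633 -0.3086  0.0442]
0.03 [ 0.5635 -0.3075  0.0439]
0.032 [ 0.5638 -0.3063  0.0436]
0.034 [ 0.564  -0.3052  0.0433]
0.036 [ 0.5642 -0.304   0.043 ]
0.038 [ 0.5644 -0.3029  0.0427]
0.04 [ 0.5647 -0.3017  0.0423]
0.042 [ 0.5649 -0.3006  0.042 ]
t 4.95 pos [ 0.5335 -0.1693  0.1883] shift [-1.47 13.52  8.  ] y-axis dir deg -69.6 F [-0.3  0.2 -1.9] w 0.23
[[0.937, 0.349, -0.002], [0.349, -0.937, 0.001], [-0.001, -0.002, -1.0]]
```

View pics/hull.png

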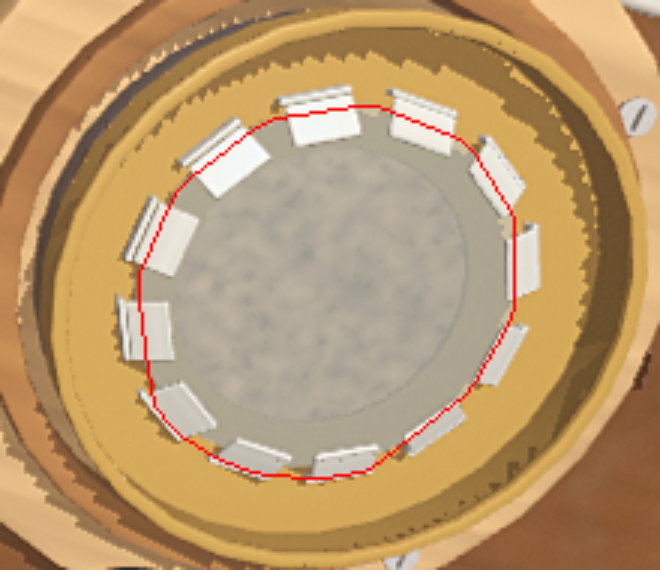

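The hull shows the window disc with all twelve tabs standing around it. Its parallax puts the window high, at about 38 mm.

Request:
step_arm([
  [-0.5, 4.5, 0, 0, 1],
  [-1, 9, 0, 0, 1],
  [-1.5, 13.5, 0, 0, 1],
  [-1.5, 13.5, 2, 0, 1],
  [-1.5, 13.5, 5, 0, 1],
  [-1.5, 13.5, 7, 0, 1],
  [-1.5, 13.5, 7.9, 0, 1],
  [-1.5, 13.5, 7.9, 0, 1],
])

```text
time: 5.75
position: [0.5664, -0.2993, 0.1085]
tcp_rot: [-3.088, -0.56, 0.005]
ft_force: [-0.4, 0.8, -1.3]
width: 0.228
finger_force: 69.6
```

Request:
step_arm([
  [0, 0, 0, 0, 1],
  [0, 0, 0, 0, 1],
  [0, 0, 0, 0, 1],
])

```text
time: 6.05
position: [0.5683, -0.3018, 0.1118]
tcp_rot: [3.09, 0.557, 0.003]
ft_force: [-0.3, 0.2, -1.9]
width: 0.224
finger_force: 69.6
```

```bash
python3 - <<'E'
from h import *
to([.566,-.301,.1])
E
```

```text
t 6.05 pos [ 0.5683 -0.3018  0.1118] shift [-0.19 -0.16  1.18] y-axis dir deg -69.6 F [-0.3  0.2 -1.9] w 0.224
[[0.937, 0.349, 0.002], [0.349, -0.937, -0.002], [0.002, 0.002, -1.0]]
```

```bash
python3 - <<'E'
from h import *
for i in range(8):
    s=ctrl.sense(); print(s['position'].round(4),s['ft_force'].round(2),s['joints'].round(4)); ctrl.grab_frame('wrist')
E
```

```text
[ 0.5683 -0.3018  0.1118] [-0.32  0.18 -1.91] [-5.867e-01  5.817e-01  3.560e-02  1.022e+00 -1.000e-04  2.198e+00]
[ 0.5681 -0.3018  0.1116] [-0.79  0.32 -2.13] [-5.8690e-01  5.8190e-01  3.5300e-02  1.0219e+00 -1.0000e-04  2.1980e+00]
[ 0.5679 -0.3017  0.1113] [-0.3   0.23 -1.63] [-5.8700e-01  5.8210e-01  3.5000e-02  1.0218e+00 -1.0000e-04  2.1980e+00]
[ 0.5677 -0.3017  0.1111] [-1.22 -0.34 -1.82] [-5.8710e-01  5.8240e-01  3.4700e-02  1.0218e+00 -1.0000e-04  2.1980e+00]
[ 0.5676 -0.3017  0.1109] [-0.83  0.64 -2.09] [-5.8710e-01  5.8260e-01  3.4400e-02  1.0217e+00 -1.0000e-04  2.1980e+00]
[ 0.5675 -0.3016  0.1107] [-1.22  0.26 -2.49] [-0.5871  0.5827  0.0342  1.0216 -0.      2.198 ]
[ 0.5674 -0.3016  0.1105] [ 0.3   0.78 -2.06] [-5.8720e-01  5.8290e-01  3.4100e-02  1.0216e+00 -1.0000e-04  2.1980e+00]
[ 0.5673 -0.3015  0.1104] [ 0.91 -0.03 -1.18] [-5.8720e-01  5.8300e-01  3.3900e-02  1.0216e+00 -1.0000e-04  2.1980e+00]
```

Request:
step_arm([
  [0.5, 0, 0, 0, 1],
  [1, 0, 0.1, 0, 1],
  [1.5, 0, 0.2, 0, 1],
  [2, 0, 0.3, 0, 1],
  [2, 0, 0.35, 0, 1],
  [2, 0, 0.4, 0, 1],
  [2, 0, 0.4, 0, 1],
  [2, 0, 0.4, 0, 1],
])

```text
time: 7.25
position: [0.5859, -0.2945, 0.1063]
tcp_rot: [3.092, 0.557, -0.0]
ft_force: [1.4, -1.0, -1.9]
width: 0.222
finger_force: 69.6
```

Request:
step_arm([
  [0, 0, 0.05, 0, 1],
  [0, 0, 0.1, 0, 1],
  [0, 0, 0.1, 0, 1],
  [0, 0, 0.1, 0, 1],
  [0, 0, 0.1, 0, 1],
])

```text
time: 7.75
position: [0.5861, -0.2945, 0.1053]
tcp_rot: [3.092, 0.557, 0.0]
ft_force: [-0.0, -1.2, -1.3]
width: 0.227
finger_force: 69.6
```

Request:
step_arm([
  [0, 0, 0.03, 0, 1],
  [0, 0, 0.06, 0, 1],
  [0, 0, 0.08, 0, 1],
  [0, 0, 0.1, 0, 1],
  [0, 0, 0.1, 0, 1],
  [0, 0, 0.1, 0, 1],
])

```text
time: 8.35
position: [0.5861, -0.2945, 0.1043]
tcp_rot: [3.092, 0.557, -0.0]
ft_force: [-0.3, -0.2, -1.2]
width: 0.223
finger_force: 69.6
```

Request:
step_arm([
  [0, 0, 0.03, 0, 1],
  [0, 0, 0.06, 0, 1],
  [0, 0, 0.08, 0, 1],
  [0, 0, 0.1, 0, 1],
  [0, 0, 0.1, 0, 1],
])

```text
time: 8.85
position: [0.5861, -0.2945, 0.1033]
tcp_rot: [3.092, 0.557, -0.0]
ft_force: [-0.0, 0.1, -2.3]
width: 0.226
finger_force: 69.6
```

Request:
step_arm([
  [0, 0, 0.03, 0, 1],
  [0, 0, 0.06, 0, 1],
  [0, 0, 0.08, 0, 1],
  [0, 0, 0.1, 0, 1],
  [0, 0, 0.1, 0, 1],
])

```text
time: 9.35
position: [0.5862, -0.2945, 0.1027]
tcp_rot: [3.091, 0.557, 0.0]
ft_force: [0.1, 0.7, 1.6]
width: 0.225
finger_force: 70.1
```

Request:
step_arm([
  [0, 0, -0.15, 0, 1],
  [-0.5, 0.3, -0.3, 0, 1],
  [-1.2, 0.7, -0.3, 0, 1],
  [-2, 1.15, -0.3, 0, 1],
  [-2.7, 1.55, -0.3, 0, 1],
  [-3, 1.73, -0.3, 0, 1],
  [-3, 1.73, -0.25, 0, 1],
  [-3, 1.73, -0.2, 0, 1],
])

```text
time: 10.15
position: [0.564, -0.3212, 0.1042]
tcp_rot: [-3.092, -0.557, -0.0]
ft_force: [-0.7, -0.7, -1.6]
width: 0.225
finger_force: 69.9
```

Request:
step_arm([
  [0, 0, 0.02, 0, 1],
  [0, 0, 0.04, 0, 1],
  [0, 0, 0.05, 0, 1],
  [0, 0, 0.05, 0, 1],
  [0, 0, 0.05, 0, 1],
])

```text
time: 10.65
position: [0.5641, -0.321, 0.1038]
tcp_rot: [3.092, 0.557, 0.0]
ft_force: [-0.2, 0.6, -1.5]
width: 0.228
finger_force: 69.9
```

Request:
step_arm([
  [0, 0, 0.03, 0, 1],
  [0, 0, 0.06, 0, 1],
  [0, 0, 0.08, 0, 1],
  [0, 0, 0.08, 0, 1],
])

```text
time: 11.05
position: [0.564, -0.3211, 0.103]
tcp_rot: [3.092, 0.557, -0.0]
ft_force: [0.4, 0.5, -2.3]
width: 0.226
finger_force: 69.9
```

Request:
step_arm([
  [0, 0, 0.03, 0, 1],
  [0, 0, 0.06, 0, 1],
  [0, 0, 0.08, 0, 1],
  [0, 0, 0.08, 0, 1],
])

```text
time: 11.45
position: [0.5641, -0.3212, 0.1024]
tcp_rot: [3.092, 0.557, 0.0]
ft_force: [-0.1, -0.1, -0.1]
width: 0.226
finger_force: 69.9
```

Request:
step_arm([
  [0, 0, 0.02, 0, 1],
  [0, 0, 0.05, 0, 1],
  [0, 0, 0.05, 0, 1],
  [0, 0, 0.05, 0, 1],
  [0, 0, 0.05, 0, 1],
])

```text
time: 11.95
position: [0.5641, -0.3212, 0.102]
tcp_rot: [3.091, 0.557, 0.0]
ft_force: [-0.2, 0.4, 1.7]
width: 0.226
finger_force: 70.2
```

Request:
step_arm([
  [0, 0, 0.03, 0, 1],
  [0, 0, 0.06, 0, 1],
  [0, 0, 0.1, 0, 1],
  [0, 0, 0.1, 0, 1],
  [0, 0, 0.1, 0, 1],
  [0, 0, 0.1, 0, 1],
])

```text
time: 12.55
position: [0.5642, -0.3213, 0.1016]
tcp_rot: [3.091, 0.557, 0.001]
ft_force: [-1.5, 1.2, 6.7]
width: 0.228
finger_force: 70.8
```

Request:
step_arm([
  [0, -0.3, -0.05, 0, 1],
  [0, -0.8, -0.05, 0, 1],
  [0, -1.3, -0.05, 0, 1],
  [0, -1.8, -0.05, 0, 1],
  [0, -2.3, -0.05, 0, 1],
  [0, -2.8, -0.05, 0, 1],
  [0, -3.2, -0.05, 0, 1],
  [0, -3.46, -0.05, 0, 1],
])

```text
time: 13.35
position: [0.5519, -0.2883, 0.1014]
tcp_rot: [3.091, 0.557, 0.0]
ft_force: [0.8, -1.7, 4.4]
width: 0.224
finger_force: 70.6
```

Request:
step_arm([
  [0, 0, 0, 0, 1],
  [0, 0, 0, 0, 1],
  [0, 0, 0, 0, 1],
])

```text
time: 13.65
position: [0.5516, -0.2877, 0.1012]
tcp_rot: [-3.09, -0.558, 0.0]
ft_force: [0.4, 1.1, 7.4]
width: 0.222
finger_force: 70.7
```

Request:
step_arm([
  [0, 0, -0.3, 0, 1],
  [0, 0, -0.6, 0, 1],
  [0, 0, -0.85, 0, 1],
  [-0.3, -0.5, -0.9, 0, 1],
  [-0.6, -1, -0.9, 0, 1],
  [-0.85, -1.47, -0.9, 0, 1],
  [-0.85, -1.47, -0.8, 0, 1],
  [-0.85, -1.47, -0.65, 0, 1],
])

```text
time: 14.45
position: [0.5387, -0.2778, 0.1077]
tcp_rot: [3.092, 0.557, 0.0]
ft_force: [-1.0, -0.5, -1.4]
width: 0.226
finger_force: 69.9
```

Request:
step_arm([
  [0, 0, 0.05, 0, 1],
  [0, 0, 0.1, 0, 1],
  [0, 0, 0.15, 0, 1],
  [0, 0, 0.2, 0, 1],
  [0, 0, 0.25, 0, 1],
  [0, 0, 0.3, 0, 1],
  [0, 0, 0.35, 0, 1],
  [0, 0, 0.35, 0, 1],
])

```text
time: 15.25
position: [0.5396, -0.2785, 0.1049]
tcp_rot: [3.09, 0.557, 0.002]
ft_force: [0.8, 0.5, 4.1]
width: 0.222
finger_force: 70.4
```

Request:
step_arm([
  [0, 0, 0.05, 0, 1],
  [0, 0, 0.1, 0, 1],
  [0.15, -0.08, 0.15, 0, 1],
  [0.35, -0.17, 0.17, 0, 1],
  [0.55, -0.25, 0.17, 0, 1],
  [0.77, -0.33, 0.17, 0, 1],
  [1, -0.4, 0.17, 0, 1],
  [1.21, -0.46, 0.17, 0, 1],
])

```text
time: 16.05
position: [0.5483, -0.2694, 0.1026]
tcp_rot: [3.091, 0.557, -0.002]
ft_force: [-2.0, -0.5, 6.2]
width: 0.229
finger_force: 70.6
```

```bash
cat >> h.py <<'E'
def rep():
    s=ctrl.sense(); R=np.array([[.938,.348],[.348,-.938]]); q=100*R.T@(s['position'][:2]-[.566,-.301]); th=np.arctan2(q[1],q[0])
    F=s['ft_force']; print(round(s['time'],2),'meas tool xy',q.round(2),'r',np.hypot(*q).round(2),'th',(np.degrees(th)%360).round(0),'z',s['position'][2].round(4),'tgt8N z',round(.10328+.00112*np.cos(th)+.00036*np.sin(th),4),'F',(F[2]+1.8).round(1),'Fxy tool',(R.T@F[:2]).round(1))
E
python3 -c "from h import *;rep()"
```

```text
16.05 meas tool xy [-0.56 -3.58] r 3.63 th 261.0 z 0.1026 tgt8N z 0.1028 F 8.0 Fxy tool [-2.1 -0.2]
```

Request:
step_arm([
  [0.16, -0.03, 0, 0, 1],
  [0.32, -0.06, 0, 0, 1],
  [0.48, -0.08, 0, 0, 1],
  [0.64, -0.08, -0.01, 0, 1],
  [0.8, -0.08, -0.02, 0, 1],
  [0.96, -0.06, -0.02, 0, 1],
  [1.12, -0.03, -0.03, 0, 1],
  [1.28, 0, -0.03, 0, 1],
])

```text
time: 16.85
position: [0.5593, -0.2644, 0.1027]
tcp_rot: [-3.091, -0.557, 0.004]
ft_force: [-3.0, -0.6, 8.3]
width: 0.224
finger_force: 71.0
```

```bash
python3 -c "from h import *;rep()"
```

```text
16.85 meas tool xy [ 0.64 -3.66] r 3.72 th 280.0 z 0.1027 tgt8N z 0.1031 F 10.1 Fxy tool [-3.  -0.5]
```

```bash
cat >> h.py <<'E'
def seg(a,b,r=3.7):
    t=np.radians(np.linspace(a,b,9)); p=r*np.c_[np.cos(t),np.sin(t)]; print((p[1:]-p[0]).round(2).tolist())
E
python3 - <<'E'
from h import *
for a in list(range(280,640,20)): print(a%360); seg(a,a+20)
E
```

```text
280
[[0.16, 0.03], [0.32, 0.07], [0.47, 0.12], [0.62, 0.17], [0.77, 0.23], [0.92, 0.29], [1.07, 0.36], [1.21, 0.44]]
300
[[0.14, 0.08], [0.27, 0.17], [0.4, 0.27], [0.53, 0.37], [0.65, 0.48], [0.77, 0.59], [0.88, 0.7], [0.98, 0.83]]
320
[[0.1, 0.13], [0.2, 0.26], [0.29, 0.39], [0.37, 0.53], [0.45, 0.67], [0.52, 0.81], [0.58, 0.96], [0.64, 1.11]]
340
[[0.05, 0.15], [0.1, 0.31], [0.14, 0.46], [0.17, 0.62], [0.19, 0.78], [0.21, 0.94], [0.22, 1.1], [0.22, 1.27]]
0
[[-0.0, 0.16], [-0.01, 0.32], [-0.03, 0.48], [-0.06, 0.64], [-0.09, 0.8], [-0.13, 0.96], [-0.17, 1.11], [-0.22, 1.27]]
20
[[-0.06, 0.15], [-0.12, 0.3], [-0.19, 0.44], [-0.27, 0.58], [-0.36, 0.72], [-0.45, 0.86], [-0.54, 0.99], [-0.64, 1.11]]
40
[[-0.11, 0.12], [-0.22, 0.24], [-0.33, 0.35], [-0.46, 0.46], [-0.58, 0.56], [-0.71, 0.65], [-0.85, 0.74], [-0.98, 0.83]]
60
[[-0.14, 0.08], [-0.29, 0.15], [-0.43, 0.21], [-0.58, 0.27], [-0.74, 0.32], [-0.89, 0.37], [-1.05, 0.41], [-1.21, 0.44]]
80
[[-0.16, 0.02], [-0.32, 0.04], [-0.48, 0.05], [-0.64, 0.06], [-0.8, 0.05], [-0.96, 0.04], [-1.13, 0.02], [-1.28, 0.0]]
100
[[-0.16, -0.03], [-0
[... 421 characters left out ...]
, [-0.17, -0.62], [-0.19, -0.78], [-0.21, -0.94], [-0.22, -1.1], [-0.22, -1.27]]
180
[[0.0, -0.16], [0.01, -0.32], [0.03, -0.48], [0.06, -0.64], [0.09, -0.8], [0.13, -0.96], [0.17, -1.11], [0.22, -1.27]]
200
[[0.06, -0.15], [0.12, -0.3], [0.19, -0.44], [0.27, -0.58], [0.36, -0.72], [0.45, -0.86], [0.54, -0.99], [0.64, -1.11]]
220
[[0.11, -0.12], [0.22, -0.24], [0.33, -0.35], [0.46, -0.46], [0.58, -0.56], [0.71, -0.65], [0.85, -0.74], [0.98, -0.83]]
240
[[0.14, -0.08], [0.29, -0.15], [0.43, -0.21], [0.58, -0.27], [0.74, -0.32], [0.89, -0.37], [1.05, -0.41], [1.21, -0.44]]
260
[[0.16, -0.02], [0.32, -0.04], [0.48, -0.05], [0.64, -0.06], [0.8, -0.05], [0.96, -0.04], [1.13, -0.02], [1.28, -0.0]]
```

Request:
step_arm([
  [0.16, 0.03, -0.01, 0, 1],
  [0.32, 0.07, -0.02, 0, 1],
  [0.47, 0.11, -0.03, 0, 1],
  [0.62, 0.16, -0.04, 0, 1],
  [0.77, 0.22, -0.05, 0, 1],
  [0.92, 0.29, -0.06, 0, 1],
  [1.07, 0.36, -0.06, 0, 1],
  [1.21, 0.44, -0.06, 0, 1],
])

```text
time: 17.65
position: [0.5716, -0.2637, 0.103]
tcp_rot: [-3.09, -0.557, 0.006]
ft_force: [-6.1, 1.8, 8.2]
width: 0.225
finger_force: 71.0
```

```bash
python3 -c "from h import *;rep()"
```

```text
17.65 meas tool xy [ 1.82 -3.3 ] r 3.77 th 299.0 z 0.103 tgt8N z 0.1035 F 10.0 Fxy tool [-5.1 -3.8]
```

Request:
step_arm([
  [0.14, 0.08, -0.01, 0, 1],
  [0.27, 0.17, -0.02, 0, 1],
  [0.4, 0.27, -0.03, 0, 1],
  [0.53, 0.37, -0.03, 0, 1],
  [0.65, 0.48, -0.04, 0, 1],
  [0.77, 0.59, -0.04, 0, 1],
  [0.88, 0.7, -0.05, 0, 1],
  [0.98, 0.83, -0.05, 0, 1],
])

```text
time: 18.45
position: [0.5853, -0.2685, 0.1037]
tcp_rot: [-3.09, -0.557, 0.001]
ft_force: [-2.4, 1.1, 4.6]
width: 0.222
finger_force: 70.6
```

```bash
python3 -c "from h import *;rep()"
```

```text
18.45 meas tool xy [ 2.94 -2.38] r 3.78 th 321.0 z 0.1037 tgt8N z 0.1039 F 6.4 Fxy tool [-1.8 -1.9]
```

Request:
step_arm([
  [0.1, 0.13, 0, 0, 1],
  [0.2, 0.26, 0, 0, 1],
  [0.29, 0.39, 0, 0, 1],
  [0.37, 0.53, 0, 0, 1],
  [0.45, 0.67, 0, 0, 1],
  [0.52, 0.81, -0.01, 0, 1],
  [0.58, 0.96, -0.01, 0, 1],
  [0.64, 1.11, -0.01, 0, 1],
])

```text
time: 19.25
position: [0.5948, -0.276, 0.1034]
tcp_rot: [-3.089, -0.558, 0.002]
ft_force: [-2.0, 2.7, 5.7]
width: 0.227
finger_force: 70.7
```

```bash
python3 -c "from h import *;rep()"
```

```text
19.25 meas tool xy [ 3.58 -1.34] r 3.82 th 339.0 z 0.1034 tgt8N z 0.1042 F 7.5 Fxy tool [-1.  -3.2]
```

Request:
step_arm([
  [0.04, 0.15, 0, 0, 1],
  [0.08, 0.31, 0, 0, 1],
  [0.11, 0.46, 0, 0, 1],
  [0.13, 0.62, 0, 0, 1],
  [0.15, 0.78, -0.01, 0, 1],
  [0.17, 0.94, -0.01, 0, 1],
  [0.17, 1.1, -0.01, 0, 1],
  [0.17, 1.27, -0.01, 0, 1],
])

```text
time: 20.05
position: [0.6014, -0.2878, 0.104]
tcp_rot: [-3.09, -0.557, -0.0]
ft_force: [-1.8, 5.4, 6.8]
width: 0.223
finger_force: 70.7
```

```bash
python3 -c "from h import *;rep()"
```

```text
20.05 meas tool xy [ 3.78 -0.01] r 3.78 th 360.0 z 0.104 tgt8N z 0.1044 F 8.6 Fxy tool [ 0.2 -5.7]
```

Request:
step_arm([
  [0, 0.16, 0, 0, 1],
  [-0.01, 0.32, 0, 0, 1],
  [-0.03, 0.48, 0, 0, 1],
  [-0.06, 0.64, 0, 0, 1],
  [-0.09, 0.8, 0, 0, 1],
  [-0.13, 0.96, 0, 0, 1],
  [-0.17, 1.11, 0, 0, 1],
  [-0.22, 1.27, 0, 0, 1],
])

```text
time: 20.85
position: [0.604, -0.3017, 0.1042]
tcp_rot: [3.091, 0.557, 0.001]
ft_force: [0.4, 2.2, 4.5]
width: 0.225
finger_force: 70.6
```

```bash
python3 -c "from h import *;rep()"
```

```text
20.85 meas tool xy [3.54 1.39] r 3.8 th 21.0 z 0.1042 tgt8N z 0.1045 F 6.3 Fxy tool [ 1.1 -1.9]
```

Request:
step_arm([
  [-0.06, 0.15, 0, 0, 1],
  [-0.12, 0.3, 0, 0, 1],
  [-0.19, 0.44, 0, 0, 1],
  [-0.27, 0.58, 0, 0, 1],
  [-0.36, 0.72, 0, 0, 1],
  [-0.45, 0.86, 0.01, 0, 1],
  [-0.54, 0.99, 0.01, 0, 1],
  [-0.64, 1.11, 0.01, 0, 1],
])

```text
time: 21.65
position: [0.602, -0.3132, 0.104]
tcp_rot: [-3.091, -0.558, -0.001]
ft_force: [0.5, 2.9, 3.4]
width: 0.221
finger_force: 70.3
```

```bash
python3 -c "from h import *;rep()"
```

```text
21.65 meas tool xy [2.95 2.4 ] r 3.81 th 39.0 z 0.104 tgt8N z 0.1044 F 5.2 Fxy tool [ 1.5 -2.6]
```

Request:
step_arm([
  [-0.11, 0.12, 0.03, 0, 1],
  [-0.22, 0.24, 0.05, 0, 1],
  [-0.33, 0.35, 0.06, 0, 1],
  [-0.46, 0.46, 0.06, 0, 1],
  [-0.58, 0.56, 0.07, 0, 1],
  [-0.71, 0.65, 0.07, 0, 1],
  [-0.85, 0.74, 0.08, 0, 1],
  [-0.98, 0.83, 0.08, 0, 1],
])

```text
time: 22.45
position: [0.5962, -0.3257, 0.1039]
tcp_rot: [3.091, 0.557, 0.003]
ft_force: [2.8, 3.3, 5.7]
width: 0.229
finger_force: 70.7
```

```bash
python3 -c "from h import *;rep()"
```

```text
22.45 meas tool xy [1.97 3.37] r 3.9 th 60.0 z 0.1039 tgt8N z 0.1042 F 7.5 Fxy tool [ 3.7 -2.1]
```

Request:
step_arm([
  [-0.14, 0.06, 0.01, 0, 1],
  [-0.29, 0.12, 0.01, 0, 1],
  [-0.43, 0.17, 0.02, 0, 1],
  [-0.58, 0.22, 0.02, 0, 1],
  [-0.74, 0.26, 0.03, 0, 1],
  [-0.89, 0.3, 0.03, 0, 1],
  [-1.05, 0.33, 0.04, 0, 1],
  [-1.21, 0.35, 0.04, 0, 1],
])

```text
time: 23.25
position: [0.5856, -0.3335, 0.1035]
tcp_rot: [3.09, 0.556, 0.001]
ft_force: [0.5, 0.2, 7.1]
width: 0.223
finger_force: 70.7
```

```bash
python3 -c "from h import *;rep()"
```

```text
23.25 meas tool xy [0.71 3.74] r 3.8 th 79.0 z 0.1035 tgt8N z 0.1038 F 8.9 Fxy tool [ 0.6 -0. ]
```

Request:
step_arm([
  [-0.16, 0.02, 0.01, 0, 1],
  [-0.32, 0.04, 0.01, 0, 1],
  [-0.48, 0.05, 0.02, 0, 1],
  [-0.64, 0.06, 0.02, 0, 1],
  [-0.8, 0.05, 0.03, 0, 1],
  [-0.96, 0.04, 0.03, 0, 1],
  [-1.13, 0.02, 0.04, 0, 1],
  [-1.28, 0, 0.04, 0, 1],
])

```text
time: 24.05
position: [0.5744, -0.3378, 0.1031]
tcp_rot: [3.09, 0.557, 0.004]
ft_force: [1.1, 0.9, 3.2]
width: 0.227
finger_force: 70.4
```

```bash
python3 -c "from h import *;rep()"
```

```text
24.05 meas tool xy [-0.49  3.75] r 3.78 th 98.0 z 0.1031 tgt8N z 0.1035 F 5.0 Fxy tool [ 1.4 -0.5]
```

Request:
step_arm([
  [-0.16, -0.03, 0.02, 0, 1],
  [-0.32, -0.07, 0.04, 0, 1],
  [-0.47, -0.12, 0.05, 0, 1],
  [-0.62, -0.17, 0.06, 0, 1],
  [-0.77, -0.23, 0.07, 0, 1],
  [-0.92, -0.29, 0.08, 0, 1],
  [-1.07, -0.36, 0.09, 0, 1],
  [-1.21, -0.44, 0.09, 0, 1],
])

```text
time: 24.85
position: [0.5617, -0.3387, 0.1029]
tcp_rot: [3.088, 0.556, 0.005]
ft_force: [4.6, 0.5, 7.5]
width: 0.219
finger_force: 70.8
```

```bash
python3 -c "from h import *;rep()"
```

```text
24.85 meas tool xy [-1.72  3.39] r 3.8 th 117.0 z 0.1029 tgt8N z 0.1031 F 9.3 Fxy tool [4.5 1.2]
```

Request:
step_arm([
  [-0.14, -0.08, 0.01, 0, 1],
  [-0.27, -0.17, 0.01, 0, 1],
  [-0.4, -0.27, 0.02, 0, 1],
  [-0.53, -0.37, 0.02, 0, 1],
  [-0.65, -0.48, 0.03, 0, 1],
  [-0.77, -0.59, 0.03, 0, 1],
  [-0.88, -0.7, 0.04, 0, 1],
  [-0.98, -0.83, 0.04, 0, 1],
])

```text
time: 25.65
position: [0.5488, -0.3344, 0.1023]
tcp_rot: [3.089, 0.556, 0.002]
ft_force: [1.9, 0.5, 8.5]
width: 0.224
finger_force: 70.8
```

```bash
python3 -c "from h import *;rep()"
```

```text
25.65 meas tool xy [-2.77  2.53] r 3.76 th 138.0 z 0.1023 tgt8N z 0.1027 F 10.3 Fxy tool [2.  0.2]
```

Request:
step_arm([
  [-0.1, -0.13, 0, 0, 1],
  [-0.2, -0.26, 0, 0, 1],
  [-0.29, -0.39, 0.01, 0, 1],
  [-0.37, -0.53, 0.01, 0, 1],
  [-0.45, -0.67, 0.01, 0, 1],
  [-0.52, -0.81, 0.02, 0, 1],
  [-0.58, -0.96, 0.02, 0, 1],
  [-0.64, -1.11, 0.02, 0, 1],
])

```text
time: 26.45
position: [0.539, -0.3266, 0.1019]
tcp_rot: [3.088, 0.555, 0.001]
ft_force: [2.0, -2.8, 8.0]
width: 0.221
finger_force: 70.7
```

```bash
python3 -c "from h import *;rep()"
```

```text
26.45 meas tool xy [-3.43  1.46] r 3.73 th 157.0 z 0.1019 tgt8N z 0.1024 F 9.8 Fxy tool [0.9 3.4]
```

Request:
step_arm([
  [-0.05, -0.15, 0, 0, 1],
  [-0.1, -0.31, 0, 0, 1],
  [-0.14, -0.46, 0.01, 0, 1],
  [-0.17, -0.62, 0.01, 0, 1],
  [-0.19, -0.78, 0.01, 0, 1],
  [-0.21, -0.94, 0.02, 0, 1],
  [-0.22, -1.1, 0.02, 0, 1],
  [-0.22, -1.27, 0.02, 0, 1],
])

```text
time: 27.25
position: [0.5328, -0.3171, 0.1022]
tcp_rot: [3.085, 0.554, 0.001]
ft_force: [2.3, -5.4, 6.7]
width: 0.224
finger_force: 70.7
```

```bash
python3 -c "from h import *;rep()"
```

```text
27.25 meas tool xy [-3.67  0.35] r 3.69 th 175.0 z 0.1022 tgt8N z 0.1022 F 8.5 Fxy tool [0.3 5.9]
```

Request:
step_arm([
  [0, -0.16, 0, 0, 1],
  [0.01, -0.32, 0, 0, 1],
  [0.03, -0.48, 0, 0, 1],
  [0.06, -0.64, 0.01, 0, 1],
  [0.09, -0.8, 0.01, 0, 1],
  [0.13, -0.96, 0.01, 0, 1],
  [0.17, -1.11, 0.01, 0, 1],
  [0.22, -1.27, 0.01, 0, 1],
])

```text
time: 28.05
position: [0.5296, -0.3029, 0.1018]
tcp_rot: [3.088, 0.555, -0.001]
ft_force: [-0.0, -2.3, 10.1]
width: 0.222
finger_force: 71.3
```

```bash
python3 -c "from h import *;rep()"
```

```text
28.05 meas tool xy [-3.48 -1.09] r 3.64 th 197.0 z 0.1018 tgt8N z 0.1021 F 11.9 Fxy tool [-0.8  2.1]
```

Request:
step_arm([
  [0.06, -0.15, 0, 0, 1],
  [0.12, -0.3, 0, 0, 1],
  [0.19, -0.44, 0, 0, 1],
  [0.27, -0.58, 0, 0, 1],
  [0.36, -0.72, 0, 0, 1],
  [0.45, -0.86, 0, 0, 1],
  [0.54, -0.99, 0, 0, 1],
  [0.64, -1.11, 0, 0, 1],
])

```text
time: 28.85
position: [0.5311, -0.2908, 0.1016]
tcp_rot: [3.087, 0.554, -0.003]
ft_force: [-1.5, -3.4, 10.5]
width: 0.226
finger_force: 71.1
```

```bash
python3 -c "from h import *;rep()"
```

```text
28.85 meas tool xy [-2.92 -2.18] r 3.64 th 217.0 z 0.1016 tgt8N z 0.1022 F 12.3 Fxy tool [-2.6  2.7]
```

Request:
step_arm([
  [0.11, -0.12, -0.03, 0, 1],
  [0.22, -0.24, -0.05, 0, 1],
  [0.33, -0.35, -0.06, 0, 1],
  [0.46, -0.46, -0.06, 0, 1],
  [0.58, -0.56, -0.07, 0, 1],
  [0.71, -0.65, -0.07, 0, 1],
  [0.85, -0.74, -0.08, 0, 1],
  [0.98, -0.83, -0.08, 0, 1],
])

```text
time: 29.65
position: [0.5371, -0.278, 0.1018]
tcp_rot: [3.09, 0.555, -0.003]
ft_force: [-0.3, -0.6, 8.1]
width: 0.229
finger_force: 70.9
```

```bash
python3 -c "from h import *;rep()"
```

```text
29.65 meas tool xy [-1.91 -3.16] r 3.7 th 239.0 z 0.1018 tgt8N z 0.1024 F 9.9 Fxy tool [-0.5  0.5]
```

Request:
step_arm([
  [0.14, -0.08, -0.01, 0, 1],
  [0.29, -0.15, -0.01, 0, 1],
  [0.43, -0.21, -0.02, 0, 1],
  [0.58, -0.27, -0.02, 0, 1],
  [0.74, -0.32, -0.03, 0, 1],
  [0.89, -0.37, -0.03, 0, 1],
  [1.05, -0.41, -0.03, 0, 1],
  [1.21, -0.44, -0.03, 0, 1],
])

```text
time: 30.45
position: [0.5461, -0.2701, 0.1021]
tcp_rot: [3.09, 0.555, -0.006]
ft_force: [-2.8, -1.3, 9.7]
width: 0.225
finger_force: 71.1
```

```bash
python3 -c "from h import *;rep()"
```

```text
30.45 meas tool xy [-0.8  -3.59] r 3.68 th 257.0 z 0.1021 tgt8N z 0.1027 F 11.5 Fxy tool [-3.1  0.3]
```

Request:
step_arm([
  [0, 0, -0.3, 0, 1],
  [0, 0, -0.6, 0, 1],
  [-0.4, 0.8, -0.9, 0, 1],
  [-0.9, 1.6, -0.9, 0, 1],
  [-1.4, 2.4, -0.9, 0, 1],
  [-1.9, 3.2, -0.9, 0, 1],
  [-2.2, 3.6, -0.9, 0, 1],
  [-2.2, 3.6, -0.9, 0, 1],
])

```text
time: 31.25
position: [0.5394, -0.3112, 0.1106]
tcp_rot: [3.092, 0.555, -0.0]
ft_force: [0.3, -0.3, -2.3]
width: 0.222
finger_force: 69.7
```

```bash
python3 - <<'E'
from h import *
rep(); f=ctrl.grab_frame('wrist')[:,:,::-1]; g=ctrl.grab_frame('scene')[:,:,::-1]
a=cv2.resize(f[120:440,120:520],(500,400)); p=proj('scene',[.566,-.301,.038]).astype(int); q=g[p[1]-35:p[1]+35,p[0]-26:p[0]+26]
o=np.zeros((400,800,3),np.uint8); o[:,:500]=a; o[:,500:797]=cv2.resize(q,(297,400),interpolation=cv2.INTER_CUBIC); cv2.imwrite('pics/w3.png',o)
E
```

```text
31.25 meas tool xy [-2.85  0.03] r 2.85 th 179.0 z 0.1106 tgt8N z 0.1022 F -0.5 Fxy tool [0.2 0.4]
```

View pics/w3.png

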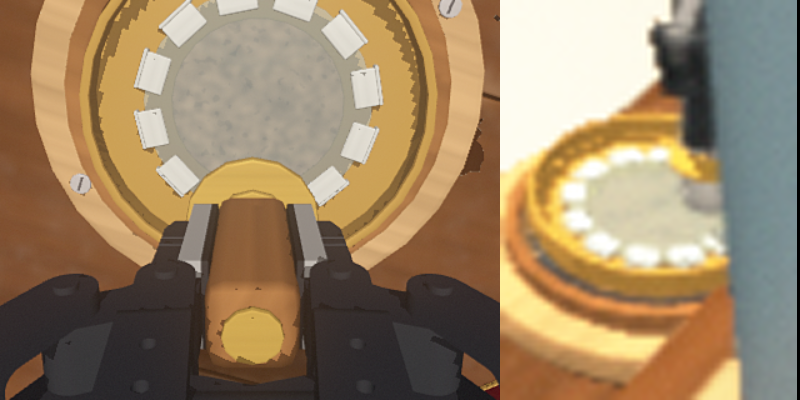

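Left crop: the tabs look folded, with the two behind the guard hidden. Right crop: all visible ones are flat. I'll repeat the half-lap where the force was lowest (300° to 120°).

Request:
step_arm([
  [0.6, -0.4, 0, 0, 1],
  [1.4, -0.9, 0, 0, 1],
  [2.2, -1.45, 0, 0, 1],
  [3, -2, 0, 0, 1],
  [3.8, -2.5, 0, 0, 1],
  [4.4, -2.95, 0, 0, 1],
  [4.7, -3.15, 0.1, 0, 1],
  [4.7, -3.15, 0.25, 0, 1],
])

```text
time: 32.15
position: [0.5732, -0.2637, 0.1082]
tcp_rot: [3.091, 0.559, 0.0]
ft_force: [-0.8, 0.5, -1.2]
width: 0.225
finger_force: 69.7
```

Request:
step_arm([
  [0, 0, 0.1, 0, 1],
  [0, 0, 0.2, 0, 1],
  [0, 0, 0.3, 0, 1],
  [0, 0, 0.36, 0, 1],
  [0, 0, 0.42, 0, 1],
  [0, 0, 0.46, 0, 1],
  [0, 0, 0.49, 0, 1],
])

```text
time: 32.85
position: [0.573, -0.2644, 0.1037]
tcp_rot: [3.091, 0.557, 0.001]
ft_force: [-0.2, -0.1, 0.2]
width: 0.225
finger_force: 69.9
```

```bash
python3 -c "from h import *;rep()"
```

```text
32.85 meas tool xy [ 1.93 -3.19] r 3.73 th 301.0 z 0.1037 tgt8N z 0.1036 F 2.0 Fxy tool [-0.2  0. ]
```

Request:
step_arm([
  [0.07, 0.04, 0.05, 0, 1],
  [0.2, 0.12, 0.08, 0, 1],
  [0.35, 0.22, 0.08, 0, 1],
  [0.5, 0.34, 0.07, 0, 1],
  [0.65, 0.48, 0.06, 0, 1],
  [0.77, 0.59, 0.05, 0, 1],
  [0.88, 0.7, 0.04, 0, 1],
  [0.98, 0.83, 0.04, 0, 1],
])

```text
time: 33.65
position: [0.5853, -0.2686, 0.1037]
tcp_rot: [3.091, 0.557, 0.001]
ft_force: [-1.3, 1.0, 4.9]
width: 0.226
finger_force: 70.7
```

```bash
python3 -c "from h import *;rep()"
```

```text
33.65 meas tool xy [ 2.94 -2.37] r 3.77 th 321.0 z 0.1037 tgt8N z 0.1039 F 6.7 Fxy tool [-0.9 -1.4]
```

Request:
step_arm([
  [0.1, 0.13, 0, 0, 1],
  [0.2, 0.26, 0, 0, 1],
  [0.29, 0.39, 0, 0, 1],
  [0.37, 0.53, -0.01, 0, 1],
  [0.45, 0.67, -0.01, 0, 1],
  [0.52, 0.81, -0.01, 0, 1],
  [0.58, 0.96, -0.02, 0, 1],
  [0.64, 1.11, -0.02, 0, 1],
])

```text
time: 34.45
position: [0.5943, -0.2758, 0.1031]
tcp_rot: [-3.09, -0.557, 0.001]
ft_force: [-3.1, 3.1, 7.6]
width: 0.224
finger_force: 70.9
```

```bash
python3 -c "from h import *;rep()"
```

```text
34.45 meas tool xy [ 3.53 -1.38] r 3.79 th 339.0 z 0.1031 tgt8N z 0.1042 F 9.4 Fxy tool [-1.8 -4. ]
```

Request:
step_arm([
  [0.04, 0.15, 0, 0, 1],
  [0.08, 0.31, 0, 0, 1],
  [0.11, 0.46, 0, 0, 1],
  [0.13, 0.62, 0, 0, 1],
  [0.15, 0.78, -0.01, 0, 1],
  [0.17, 0.94, -0.01, 0, 1],
  [0.17, 1.1, -0.01, 0, 1],
  [0.17, 1.27, -0.01, 0, 1],
])

```text
time: 35.25
position: [0.6012, -0.2878, 0.1039]
tcp_rot: [-3.091, -0.558, -0.002]
ft_force: [-1.4, 1.6, 5.6]
width: 0.226
finger_force: 70.9
```

```bash
python3 -c "from h import *;rep()"
```

```text
35.25 meas tool xy [ 3.76 -0.01] r 3.76 th 360.0 z 0.1039 tgt8N z 0.1044 F 7.4 Fxy tool [-0.7 -2. ]
```

Request:
step_arm([
  [0, 0.16, 0, 0, 1],
  [-0.01, 0.32, 0, 0, 1],
  [-0.03, 0.48, 0.01, 0, 1],
  [-0.06, 0.64, 0.01, 0, 1],
  [-0.09, 0.8, 0.02, 0, 1],
  [-0.13, 0.96, 0.02, 0, 1],
  [-0.17, 1.11, 0.02, 0, 1],
  [-0.22, 1.27, 0.02, 0, 1],
])

```text
time: 36.05
position: [0.6038, -0.3004, 0.1039]
tcp_rot: [-3.091, -0.558, -0.003]
ft_force: [-1.2, 2.2, 7.9]
width: 0.219
finger_force: 70.9
```

```bash
python3 -c "from h import *;rep()"
```

```text
36.05 meas tool xy [3.57 1.26] r 3.78 th 19.0 z 0.1039 tgt8N z 0.1045 F 9.7 Fxy tool [-0.3 -2.4]
```

Request:
step_arm([
  [-0.06, 0.15, 0, 0, 1],
  [-0.12, 0.3, 0.01, 0, 1],
  [-0.19, 0.44, 0.01, 0, 1],
  [-0.27, 0.58, 0.02, 0, 1],
  [-0.36, 0.72, 0.02, 0, 1],
  [-0.45, 0.86, 0.02, 0, 1],
  [-0.54, 0.99, 0.03, 0, 1],
  [-0.64, 1.11, 0.03, 0, 1],
])

```text
time: 36.85
position: [0.602, -0.3131, 0.1034]
tcp_rot: [-3.091, -0.558, -0.004]
ft_force: [1.5, 2.7, 6.6]
width: 0.226
finger_force: 70.8
```

```bash
python3 -c "from h import *;rep()"
```

```text
36.85 meas tool xy [2.96 2.39] r 3.8 th 39.0 z 0.1034 tgt8N z 0.1044 F 8.4 Fxy tool [ 2.3 -2. ]
```

Good. Next 40° to 120°.

Request:
step_arm([
  [-0.11, 0.12, 0, 0, 1],
  [-0.22, 0.24, 0.01, 0, 1],
  [-0.33, 0.35, 0.01, 0, 1],
  [-0.46, 0.46, 0.02, 0, 1],
  [-0.58, 0.54, 0.02, 0, 1],
  [-0.71, 0.63, 0.03, 0, 1],
  [-0.85, 0.7, 0.03, 0, 1],
  [-0.98, 0.78, 0.03, 0, 1],
])

```text
time: 37.65
position: [0.596, -0.3243, 0.1037]
tcp_rot: [3.091, 0.558, 0.005]
ft_force: [1.0, 1.8, 6.6]
width: 0.229
finger_force: 71.0
```

```bash
python3 -c "from h import *;rep()"
```

```text
37.65 meas tool xy [2.01 3.23] r 3.8 th 58.0 z 0.1037 tgt8N z 0.1042 F 8.4 Fxy tool [ 1.6 -1.4]
```

Request:
step_arm([
  [-0.14, 0.06, 0.01, 0, 1],
  [-0.29, 0.12, 0.01, 0, 1],
  [-0.43, 0.18, 0.02, 0, 1],
  [-0.58, 0.24, 0.02, 0, 1],
  [-0.74, 0.29, 0.03, 0, 1],
  [-0.89, 0.33, 0.03, 0, 1],
  [-1.05, 0.37, 0.04, 0, 1],
  [-1.21, 0.4, 0.04, 0, 1],
])

```text
time: 38.45
position: [0.5861, -0.3322, 0.1033]
tcp_rot: [3.091, 0.558, 0.005]
ft_force: [0.8, 1.4, 7.1]
width: 0.227
finger_force: 70.8
```

```bash
python3 -c "from h import *;rep()"
```

```text
38.45 meas tool xy [0.8  3.62] r 3.71 th 78.0 z 0.1033 tgt8N z 0.1039 F 8.9 Fxy tool [ 1.2 -1. ]
```

Request:
step_arm([
  [-0.16, 0.02, 0.01, 0, 1],
  [-0.32, 0.04, 0.02, 0, 1],
  [-0.48, 0.05, 0.03, 0, 1],
  [-0.64, 0.06, 0.04, 0, 1],
  [-0.8, 0.05, 0.04, 0, 1],
  [-0.96, 0.04, 0.05, 0, 1],
  [-1.13, 0.02, 0.05, 0, 1],
  [-1.28, 0, 0.06, 0, 1],
])

```text
time: 39.25
position: [0.5742, -0.3368, 0.1025]
tcp_rot: [3.09, 0.557, 0.006]
ft_force: [2.5, 1.4, 6.7]
width: 0.225
finger_force: 70.8
```

```bash
python3 -c "from h import *;rep()"
```

```text
39.25 meas tool xy [-0.47  3.65] r 3.68 th 97.0 z 0.1025 tgt8N z 0.1035 F 8.5 Fxy tool [ 2.8 -0.5]
```

Request:
step_arm([
  [-0.16, -0.03, 0.01, 0, 1],
  [-0.32, -0.07, 0.02, 0, 1],
  [-0.47, -0.12, 0.03, 0, 1],
  [-0.62, -0.17, 0.04, 0, 1],
  [-0.77, -0.23, 0.05, 0, 1],
  [-0.92, -0.29, 0.05, 0, 1],
  [-1.07, -0.36, 0.06, 0, 1],
  [-1.21, -0.44, 0.06, 0, 1],
])

```text
time: 40.05
position: [0.5618, -0.3374, 0.1025]
tcp_rot: [3.089, 0.557, 0.007]
ft_force: [1.6, 1.0, 7.5]
width: 0.221
finger_force: 71.0
```

```bash
python3 -c "from h import *;rep()"
```

```text
40.05 meas tool xy [-1.66  3.27] r 3.67 th 117.0 z 0.1025 tgt8N z 0.1031 F 9.3 Fxy tool [ 1.8 -0.4]
```

Request:
step_arm([
  [0.3, -0.6, -0.5, 0, 1],
  [0.6, -1.2, -2.5, 0, 1],
  [0.9, -1.8, -6, 0, 1],
  [1.2, -2.5, -9, 0, 1],
  [2, -5.5, -9.5, 0, 1],
  [3, -9.5, -9.5, 0, 1],
  [4.2, -13.5, -9.5, 0, 1],
  [5.4, -17.5, -9.5, 0, 1],
])

```text
time: 40.85
position: [0.548, -0.1519, 0.1946]
tcp_rot: [-3.091, -0.556, 0.004]
ft_force: [0.5, 0.6, -1.5]
width: 0.223
finger_force: 69.8
```

Request:
step_arm([
  [1.2, -4, 0, 0, 1],
  [2.4, -8, 0, 0, 1],
  [3.6, -12, 0, 0, 1],
  [4.8, -16, 0, 0, 1],
  [6, -20, 0, 0, 1],
  [7, -23.5, 0, 0, 1],
  [8, -26.5, 0, 0, 1],
  [8.4, -27.1, 0, 0, 1],
])

```text
time: 41.65
position: [0.5317, 0.1326, 0.1946]
tcp_rot: [-3.09, -0.564, 0.005]
ft_force: [0.9, -0.7, -0.8]
width: 0.224
finger_force: 69.7
```

Request:
step_arm([
  [0, 0, 1, 0, 1],
  [0, 0, 2, 0, 1],
  [0, 0, 3, 0, 1],
  [0, 0, 3, 0, 1],
  [0, 0, 3, 0, 1],
  [0, 0, 3, 0, 1],
  [0, 0, 3, 0, 1],
  [0, 0, 3, 0, 1],
])

```text
time: 42.45
position: [0.5338, 0.1295, 0.1662]
tcp_rot: [3.092, 0.557, 0.001]
ft_force: [1.3, -0.0, -1.2]
width: 0.226
finger_force: 69.7
```

```bash
python3 - <<'E'
from h import *
to([.536,.129,.071]); f=ctrl.grab_frame('wrist'); cv2.imwrite('pics/w4.png',f[:,:,::-1])
f=ctrl.grab_frame('scene')[:,:,::-1]; g=ctrl.grab_frame('top')[:,:,::-1]
o=np.zeros((500,800,3),np.uint8); o[:,:400]=cv2.resize(f[240:340,200:280],(400,500),interpolation=cv2.INTER_CUBIC); o[:400,400:]=cv2.resize(g[171:251,362:442],(400,400),interpolation=cv2.INTER_CUBIC); cv2.imwrite('pics/s4.png',o)
to([.536,.129,.071])
E
```

```text
t 42.45 pos [0.5338 0.1295 0.1662] shift [0.19 0.12 9.52] y-axis dir deg -69.6 F [ 1.3 -0.  -1.2] w 0.226
[[0.937, 0.349, 0.001], [0.349, -0.937, -0.0], [0.001, 0.0, -1.0]]
t 42.6 pos [0.5336 0.1296 0.166 ] shift [0.2  0.14 9.5 ] y-axis dir deg -69.6 F [-0.9  1.1 -1.1] w 0.229
[[0.937, 0.349, 0.001], [0.349, -0.937, -0.0], [0.001, 0.0, -1.0]]
```

View pics/s4.png

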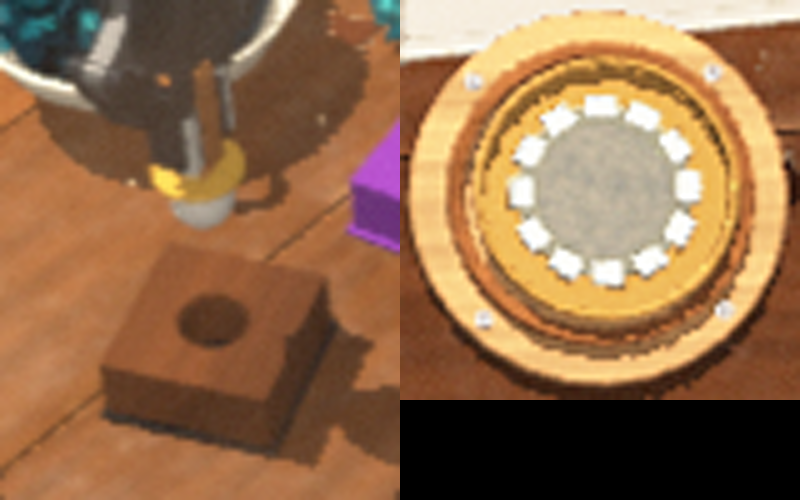

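Left: the burnisher hangs above the empty stand, hole at crop (213,320). Right: all twelve tabs lie flat.

```bash
python3 - <<'E'
from h import *
print('hole',ray('scene',200+213/5,240+320/5,.036))
im=cv2.imread('pics/s4.png')
h=cv2.cvtColor(im,cv2.COLOR_BGR2HSV)
m=cv2.inRange(im[:, :400],(0,0,0),(60,60,70)); k=np.zeros_like(m); k[280:365,165:265]=m[280:365,165:265]
hu=cv2.convexHull(cv2.findNonZero(k)); e=cv2.fitEllipse(hu); print(e, ray('scene',200+e[0][0]/5,240+e[0][1]/5,.036))
# ball: visible lower outline ~ centre x 204, bottom 228
print('ball bottom limb',200+204/5,240+228/5,'predicted centre px for TCP xy', proj('scene',[.5337,.1296,.115]), 'bottom', proj('scene',[.5337,.1296,.101]))
d=ctrl.calibration('scene'); print('px/mm',d['camera_matrix'][0,0]/np.linalg.norm(d['T'][:3,3]-[.5337,.13,.1])/1000)
E
```

```text
hole [0.53432984 0.13314796 0.036     ]
((216.61961364746094, 341.0653381347656), (4.284614086151123, 19.970970153808594), 89.4776840209961) [0.52338896 0.14057761 0.036     ]
ball bottom limb 240.8 285.6 predicted centre px for TCP xy [240.45942402 278.86617188] bottom [241.10090519 283.35234788]
px/mm 0.4461807401429157
```

Request:
step_arm([
  [0.2, 0.05, 1.5, 0, 1],
  [0.2, 0.05, 3, 0, 1],
  [0.2, 0.05, 4.5, 0, 1],
  [0.2, 0.05, 5.5, 0, 1],
  [0.2, 0.05, 5.8, 0, 1],
  [0.2, 0.05, 5.8, 0, 1],
  [0.2, 0.05, 5.8, 0, 1],
  [0.2, 0.05, 5.8, 0, 1],
])

```text
time: 43.4
position: [0.5361, 0.1299, 0.1086]
tcp_rot: [3.092, 0.557, 0.003]
ft_force: [-0.5, -0.2, -1.0]
width: 0.22
finger_force: 69.7
```

```bash
python3 -c "
from h import *
to([.536,.130,.071])"
```

```text
t 43.4 pos [0.5361 0.1299 0.1086] shift [-0.01 -0.02  3.76] y-axis dir deg -69.6 F [-0.5 -0.2 -1. ] w 0.22
[[0.937, 0.349, 0.002], [0.349, -0.937, 0.0], [0.002, 0.0, -1.0]]
```

Request:
step_arm([
  [0, 0, 0.3, 0, 1],
  [0, 0, 0.6, 0, 1],
  [0, 0, 0.9, 0, 1],
  [0, 0, 1.2, 0, 1],
  [0, 0, 1.5, 0, 1],
  [0, 0, 1.5, 0, 1],
])

```text
time: 44.0
position: [0.535, 0.1297, 0.0921]
tcp_rot: [3.092, 0.557, -0.002]
ft_force: [-0.5, 0.0, -1.7]
width: 0.226
finger_force: 69.7
```

Request:
step_arm([
  [0, 0, 0.3, 0, 1],
  [0, 0, 0.6, 0, 1],
  [0, 0, 0.9, 0, 1],
  [0, 0, 1.2, 0, 1],
  [0, 0, 1.5, 0, 1],
  [0, 0, 1.5, 0, 1],
])

```text
time: 44.6
position: [0.535, 0.1297, 0.0772]
tcp_rot: [3.092, 0.557, -0.002]
ft_force: [-0.2, 0.3, -1.3]
width: 0.228
finger_force: 69.7
```

```bash
python3 -c "
from h import *
to([.536,.130,.071])"
```

```text
t 44.6 pos [0.535  0.1297 0.0772] shift [0.1  0.01 0.62] y-axis dir deg -69.6 F [-0.2  0.3 -1.3] w 0.228
[[0.937, 0.349, -0.001], [0.349, -0.937, -0.0], [-0.001, -0.0, -1.0]]
```

Request:
step_arm([
  [0, 0, 0.2, 0, 1],
  [0, 0, 0.35, 0, 1],
  [0, 0, 0.5, 0, 1],
  [0, 0, 0.58, 0, 1],
  [0, 0, 0.62, 0, 1],
  [0, 0, 0.65, 0, 1],
  [0, 0, 0.65, 0, 1],
])

```text
time: 45.3
position: [0.5354, 0.1298, 0.0713]
tcp_rot: [3.092, 0.557, -0.0]
ft_force: [0.7, -0.3, -2.0]
width: 0.225
finger_force: 69.7
```

Request:
step_arm([
  [0, 0, 0.05, 0, 1],
  [0, 0, 0.05, 0, 1],
  [0, 0, 0.05, 0, 2.2],
  [0, 0, 0.05, 0, 3],
  [0, 0, 0.05, 0, 5],
  [0, 0, 0.05, 0, 6],
  [0, 0, 0.05, 0, 6],
  [0, 0, 0.05, 0, 6],
])

```text
time: 46.1
position: [0.5354, 0.1298, 0.0708]
tcp_rot: [3.092, 0.557, 0.0]
ft_force: [0.1, 0.1, -0.1]
width: 0.696
finger_force: 0.0
```

Request:
step_arm([
  [0, 0, -1, 0, 6],
  [0, 0, -3, 0, 6],
  [0, 0, -6, 0, 6],
  [0, 0, -10, 0, 6],
  [0, 0, -14, 0, 6],
  [0, 0, -15, 0, 6],
  [0, 0, -15, 0, 6],
  [0, 0, -15, 0, 6],
])

```text
time: 46.9
position: [0.5349, 0.1297, 0.22]
tcp_rot: [3.092, 0.557, -0.002]
ft_force: [-0.4, -0.6, -0.8]
width: 0.7
finger_force: 0.0
```

```bash
python3 - <<'E'
from h import *
to([.536,.130,.071]); w=ctrl.grab_frame('wrist')[:,:,::-1]; f=ctrl.grab_frame('scene')[:,:,::-1]
p=proj('wrist',[.536,.13,.04]).astype(int); print(p)
o=np.zeros((500,800,3),np.uint8); o[:,:400]=cv2.resize(f[250:350,200:280],(400,500),interpolation=cv2.INTER_CUBIC)
o[:400,400:]=cv2.resize(w[max(0,p[1]-120):p[1]+80,max(0,p[0]-100):p[0]+100],(400,400)); cv2.imwrite('pics/s5.png',o)
E
```

```text
t 46.9 pos [0.5349 0.1297 0.22  ] shift [1.20e-01 1.00e-02 1.49e+01] y-axis dir deg -69.6 F [-0.4 -0.6 -0.8] w 0.7
[[0.937, 0.349, -0.001], [0.349, -0.937, -0.0], [-0.001, -0.0, -1.0]]
[322 211]
```

View pics/s5.png

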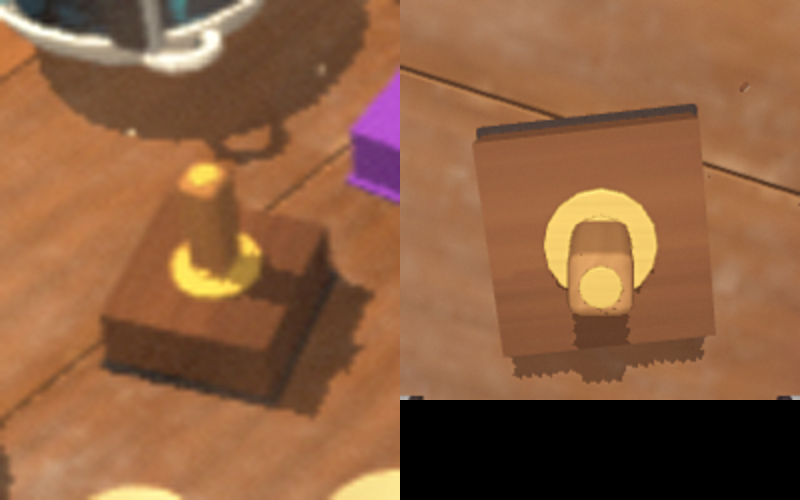

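The burnisher stands upright, its guard flush on the stand (left crop, guard at (216,265)), and the gripper is clear.

```bash
python3 -c "
from station import ctrl
print(ctrl.sign_off())"
```

```text
the job is handed in; nothing more can be done
None
```

I've handed the job in: in the last pictures all twelve tabs look flat, and the burnisher is back upright and fully down in its stand. Downward force readings while burnishing stayed under 13 N. I gave 300° to 120° (tool-frame angle), where pressure had been lightest, a second pass; to look in between, I raised the ball a few mm off the window, without lifting it clear of the lid.

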